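# Lock the sample carriage with its pin and hold the contact probe on the marked ring

### The job

Lock the sample carriage by pushing the loose locking pin down through the bridge and the carriage's tongue until its head sits on the bridge. Then take the contact probe out of its stand and touch its sprung tip to the sloping sample inside the engraved ring, with the probe square to the sloping face, pressing gently so that the tip is pushed about half-way in. Finish like that, still holding the probe on the ring, and leave the small beaker, the crucible and the rubber stopper where they are.

Things in the scene. Friction and masses are not known exactly. Their poses are not given: they have to be found in the camera images.
- fixture: fixed aluminium base plate 200 x 120 x 14 mm on the worktop, origin under its centre, z up. Its -x end has a steel bridge 34 x 60 mm, top 32 mm up, with a vertical 12 mm hole at x = -60, y = 0 mm. A carriage slides along x; its 36 mm wide tongue (same hole) runs through the bridge; behind, a plate sloping 20 deg, rising to +x, bears the sample 66 x 58 mm. Highest edge about 73 mm up
- pin_hole (a point): centre of the mouth of the pin hole on the bridge's top face, 32 mm above the worktop; z axis up along the hole. The hole goes through the bridge (8 mm), the carriage's tongue (8 mm) and the base plate (14 mm), down to the worktop
- carriage (a joint): slide of the sample carriage, m: 0 = at its far stop, where its hole lies under the bridge's hole (it starts there), growing as it is drawn toward the robot's side (-x of the fixture), to 0.05; about 2 N of friction hold it until the pin locks it
- ring (a point): centre of the engraved dark ring (18 mm outside, 14 mm inside diameter) on the upper face of the sample, about 60 mm above the worktop; its z axis is the outward normal of the sloping face (20 deg from vertical, leaning to the fixture's -x)
- lock_pin: loose steel pin standing head up in its block, about 60 g; origin at its lower end, z up along it. Shank 10 mm diameter, 30 mm long (lowest 5 mm tapered to 5 mm) below a round head 18 mm diameter, 37 mm tall (30 to 67 mm above the origin). Fully home, the head rests on the bridge and the origin is 30 mm below the hole's mouth
- pin_block: fixed grey square block 54 x 54 x 36 mm, origin at the centre of its underside; a vertical hole 13 mm wide in the middle holds the pin, whose head rests on the block's top
- probe: loose contact probe standing tip down in its stand, about 150 g: square white body 26 x 26 mm, 92 mm long, with a 10 mm button on top; origin at the centre of the body's lower end (shoulder), z along the probe away from the tip, x and y across the flats. Below the shoulder: round nose 16 mm diameter, 26 mm long, then the sprung tip. Grip across two flats
- probe_tip (a point): rounded end (3 mm radius) of the probe's sprung tip, on the probe's axis, 38 mm below its shoulder when not pressed
- plunger (a joint): how far the sprung tip is pushed into the probe, m: 0 = fully out, 0.010 = fully in; spring of 0.9 N at 0, 2.4 N at 0.005, 3.9 N at 0.010
- probe_stand: fixed grey square block 74 x 74 x 52 mm, origin at the centre of its underside; a vertical hole 19 mm wide in the middle takes the probe's nose and tip, the probe's shoulder rests on the block's top
- beaker_small: bystander: glass beaker 52 mm wide, 58 mm tall, origin at the centre of its underside
- crucible: bystander: white porcelain crucible 41 mm wide, 33 mm tall, origin at the centre of its underside
- stopper: bystander: red rubber stopper 28 mm wide, 24 mm tall, origin at the centre of its underside
Mind the look-alikes: they are no part of the job. Of the things shaped like the lock_pin, the steel one is meant.

How it is judged:
By the outcome, as a careful person would: the job done as asked, in the order asked, and still so for the second after the job is handed in, while the arm keeps its last pose, push and grip.
It also fails if it takes over 50 s, if anything falls off the work surface, if the arm or the gripper's body presses on something with over 40 N, if the wrist force passes 120 N, or if a joint passes its speed limit or range.

### The arm

A 7-joint arm with a two-finger parallel gripper is mounted at the origin on a cart in front of the work surface, level with it; the furniture and walls round the work are solid. World frame = base frame: x ahead of the robot, y to its left, z up, the work surface at z = 0. Lengths are in m, angles in rad, forces in N, time in s.
With the tool pointing down it reaches from about 0.425 to 0.925 m from the base axis. Payload 6.8 kg.
Tool frame: the origin (TCP) lies at the very end of the fingers, on their centre line; the grasp point (between the pads) lies bot.grip_point_offset behind it (bot.grip_point_offset is the distance from the TCP to the grasp point, in m); z points along the fingers, y is the line along which they close (so a half turn about z gives the same grasp; the last joint's range is limited). The gripper opens to 85 mm and grips with 20 to 120 N. Pads are 22 mm wide; open, the fingers measure 114 mm over their backs; the gripper's body (76 mm by 85 mm) begins 54 mm behind the grasp point. The pads swing forward as they close: fully open they stand 13 mm farther back than shut.
Start: joints at [-1.341, 0.477, 0.022, 1.555, -0.011, 1.109, -0.083], TCP at [0.224, 0.637, 0.231] pointing down, gripper open.
Joint ranges: [-2.96, 2.96], [-0.34, 2.1], [-1.41, 1.46], [0.24, 2.44], [-1.37, 4.51], [0.17, 1.92], [-2.96, 2.96]. Speed limits (rad/s): [2.39, 2.39, 3.14, 3.14, 3.14, 3.14, 3.14].

### API

Orientations are given as a unit quaternion [w, x, y, z].
In Python, from station import bot, imaging gives the robot as it stands. The module is installed in compiled form; this text tells all that it offers.
- The arm moves only by the tool carry_out, never from a script. Its argument "targets" is one flat list of numbers, 5 for each row, row after row: the closure in counts, from 0 (fully open) to 255 (shut), then the shift along the world's x, y, z in mm, then the turn about the world's z in degrees. A call has 1 to 20 rows; each row shifts and turns the commanded pose from where the row before left it; what a row does not reach is not made up. A row lasts 1/10 s, in which the tool goes at most 50 mm and 8.59 degrees, less where a joint would pass 70% of its speed; a pose out of reach is approached as far as the arm can. A call is refused whole if a number of a shift passes 50 or a number of a turn 8.59, either way. A call with a gripper value outside its range is refused whole. The fingers move at their own pace and stop on an object; "newtons" is the grip in N (left out, the last holds). Time passes only in rows, so rows that do not move let the fingers close. It gives the time, the measured TCP pose, the force, the opening and the grip force at its end, in the units of the state.
- bot.get_obs(): the state, without advancing time (a new reading comes with each control period).
- imaging.read_camera(name): name is "scene" or "side" or "wrist"; returns a dict with "frame" (420x560x3 uint8, red, green, blue), "fov_y" (degrees; the focal length in pixels is half the picture's height over the tangent of half this angle, whatever the lens; pixels are square), "cx", "cy" (the principal point, pixels), "pose" (4x4, takes a point from camera to world coordinates); the wrist camera has in their place "tool_from_camera" (4x4, takes a point from camera to tool coordinates, whose origin is the TCP and whose axes are the flange's). Camera axes: x right, y up, looking along -z (the intrinsics and any distortion apply to the point x, -y, -z); pixel columns grow to the right and rows downward; lengths in m; the calibration is good to about 2 mm. A picture is of the moment at which its call begins: read the wrist's pose just before it. There is no depth.
- bot.hand_in(): hands the job in; it is judged then, once.
The state is a dict: "t": time; "q": joint angles; "joint_vel": joint speeds; "joint_torque": joint torques, N m; "eef_pos": TCP position; "tool_rot": TCP orientation; "contact_force": force on the tool from outside, world axes, zero at the start; "torque": the same for the moment, N m; "gripper_width": opening from 0.0 (shut) to 1.0 (fully open); "grasp_force": force on a finger pad.
Only numpy, scipy, OpenCV 4.12 (cv2) and the standard library are available. Lean on these libraries where they do the work, as an engineer would, in place of code of your own. Each camera call takes 0.05 s, during which the arm holds its last target. There are 200 camera calls.

## Working session

There is one attempt and no reset: what is moved stays moved. The work goes in short steps, Python scripts to look and compute and a tool call to move; the robot and the scene stay as the last step left them, time stands still between calls to the robot, and variables do not carry over. Pictures are saved under pics/ and viewed, at most 10 in all, crops included, and the job is handed in when it is done.

Besides the shell and the picture viewer there is one more tool, called after "Emit:" as name(argument=value, ...) on one line, values as JSON. carry_out: Moves the arm, as the interface text tells. Its arguments: {"type":"object","properties":{"targets":{"type":"array","items":{"type":"number"}},"newtons":{"type":"number"}},"required":["targets"]}

```bash
mkdir -p pics; ls
cat > h.py <<'E'
from station import bot, imaging
import numpy as np, cv2
def cam(n):
    o=bot.get_obs(); c=imaging.read_camera(n); f=210/np.tan(np.radians(c['fov_y'])/2)
    c['f']=f
    if 'pose' in c: c['T']=np.array(c['pose'])
    else:
        w,x,y,z=o['tool_rot']; from scipy.spatial.transform import Rotation as R
        T=np.eye(4);T[:3,:3]=R.from_quat([x,y,z,w]).as_matrix();T[:3,3]=o['eef_pos']
        c['T']=T@np.array(c['tool_from_camera'])
    return c
def save(c,n): cv2.imwrite('pics/'+n,c['frame'][:,:,::-1])
def ray(c,u,v):
    d=np.array([(u-c['cx'])/c['f'],-(v-c['cy'])/c['f'],-1.]); d=c['T'][:3,:3]@d
    return c['T'][:3,3],d/np.linalg.norm(d)
def onz(c,u,v,z):
    o,d=ray(c,u,v); return o+d*(z-o[2])/d[2]
def proj(c,p):
    q=np.linalg.inv(c['T'])@np.append(p,1); return np.array([c['cx']+c['f']*q[0]/-q[2],c['cy']-c['f']*q[1]/-q[2]])
E
python3 - <<'E'
from h import *
for n in ['scene','side','wrist']:
    c=cam(n); save(c,n+'0.png'); print(n,[k for k in c],c['fov_y'],c['cx'],c['cy'],c['T'].round(3).tolist())
    for k in c:
        if 'dist' in k or 'lens' in k: print(k,c[k])
a=[cv2.imread(f'pics/{n}0.png') for n in ['scene','side']]
print(bot.get_obs(), bot.grip_point_offset)
E
```

```text
pics
scene ['frame', 'fov_y', 'cx', 'cy', 'pose', 'f', 'T'] 55.11246920284336 279.65631638038843 203.44048225973538 [[-0.499, 0.434, -0.75, -0.232], [-0.866, -0.236, 0.44, 0.43], [0.014, 0.869, 0.494, 0.572], [0.0, 0.0, 0.0, 1.0]]
side ['frame', 'fov_y', 'cx', 'cy', 'pose', 'f', 'T'] 56.18831125990167 278.58254051625096 207.81862395364047 [[0.992, 0.094, -0.086, 0.48], [-0.126, 0.635, -0.762, -0.744], [-0.017, 0.767, 0.642, 0.675], [0.0, 0.0, 0.0, 1.0]]
wrist ['frame', 'fov_y', 'cx', 'cy', 'tool_from_camera', 'f', 'T'] 58.40641913367062 283.6595977354806 208.98207460737757 [[0.331, -0.896, -0.296, 0.148], [0.944, 0.313, 0.105, 0.665], [-0.002, -0.314, 0.949, 0.373], [0.0, 0.0, 0.0, 1.0]]
{'t': 0.15, 'q': array([-1.34108964,  0.47759369,  0.02234363,  1.5561941 , -0.01151796,
        1.1093115 , -0.08307072]), 'joint_vel': array([-0.00132068, -0.00253937, -0.00093489, -0.00340584, -0.00019338,
       -0.0007523 ,  0.00114221]), 'joint_torque': array([ 1.97762383e-03, -5.96924794e+01,  1.60973087e+00, -2.81491435e+01,
        1.26185850e-02,  6.51425973e-03,  8.67154114e-06]), 'eef_pos': array([0.22355723, 0.63643002, 0.23057286]), 'tool_rot': array([-7.72729138e-05,  1.68080624e-01,  9.85773011e-01, -6.85109245e-04]), 'contact_force': array([-0.15781518, -1.48531665,  0.307201  ]), 'torque': array([ 0.01916983, -0.00233253,  0.00270377]), 'grasp_force': 0.0, 'gripper_width': 1.001487849766143} 0.0187
```

View pics/scene0.png

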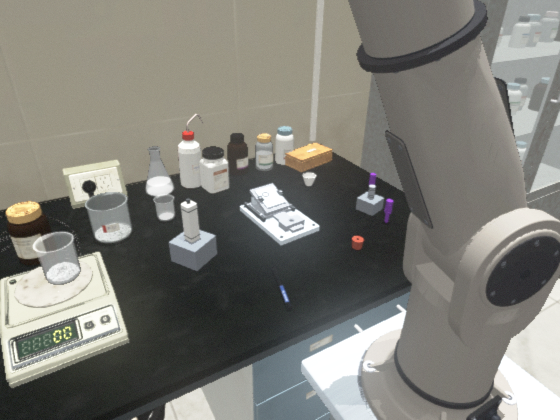

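View pics/side0.png

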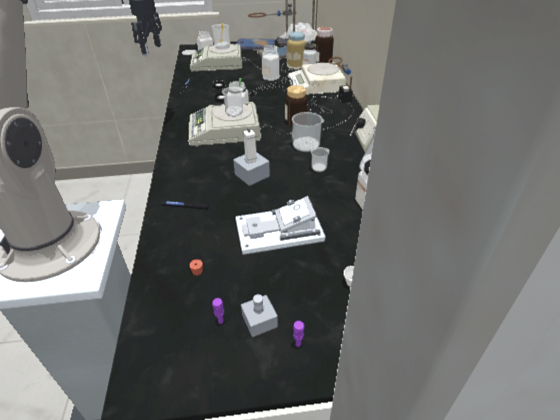

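Scene view: the steel pin stands in its grey block at (371,190), with purple look-alikes at (373,180) and (389,208). The probe and stand are at (191,235), the fixture at (280,212), the stopper at (358,242), the crucible at (309,180) and the small beaker at (165,207). In the side view the pin is at (258,303), look-alikes at (218,308) and (298,332), the probe at (250,150) and the fixture at (280,225). I choose the steel pin in the block and check it in close crops.

Run:
```python
import cv2,numpy as np
s=cv2.imread('pics/side0.png');a=cv2.imread('pics/scene0.png')
z=lambda im,x,y,w,h,k:cv2.resize(im[y:y+h,x:x+w],None,fx=k,fy=k,interpolation=cv2.INTER_CUBIC)
m=np.zeros((600,800,3),np.uint8)
def put(p,x,y): m[y:y+p.shape[0],x:x+p.shape[1]]=p
put(z(s,230,190,100,67,4),0,0)      # fixture side
put(z(a,235,180,90,66,4),400,0)     # fixture scene
put(z(s,210,285,100,67,4),0,270)    # pin side
put(z(s,230,125,45,65,4),400,270)     # probe side
put(z(a,165,195,55,75,4),590,270)
cv2.imwrite('pics/crop1.png',m)
```

```text
Traceback (most recent call last):
ValueError: could not broadcast input array from shape (300,220,3) into shape (300,210,3)
```

Run:
```python
import cv2,numpy as np
s=cv2.imread('pics/side0.png');a=cv2.imread('pics/scene0.png')
z=lambda im,x,y,w,h,k:cv2.resize(im[y:y+h,x:x+w],None,fx=k,fy=k,interpolation=cv2.INTER_CUBIC)
m=np.zeros((600,800,3),np.uint8)
def put(p,x,y): m[y:y+p.shape[0],x:x+p.shape[1]]=p
put(z(s,230,190,100,67,4),0,0)      # fixture side
put(z(a,235,180,90,66,4),400,0)     # fixture scene
put(z(s,210,285,100,67,4),0,270)    # pin side
put(z(s,230,125,45,65,4),400,270)     # probe side
put(z(a,168,195,52,75,4),590,270)
cv2.imwrite('pics/crop1.png',m)
```

```text
(no output)
```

View pics/crop1.png

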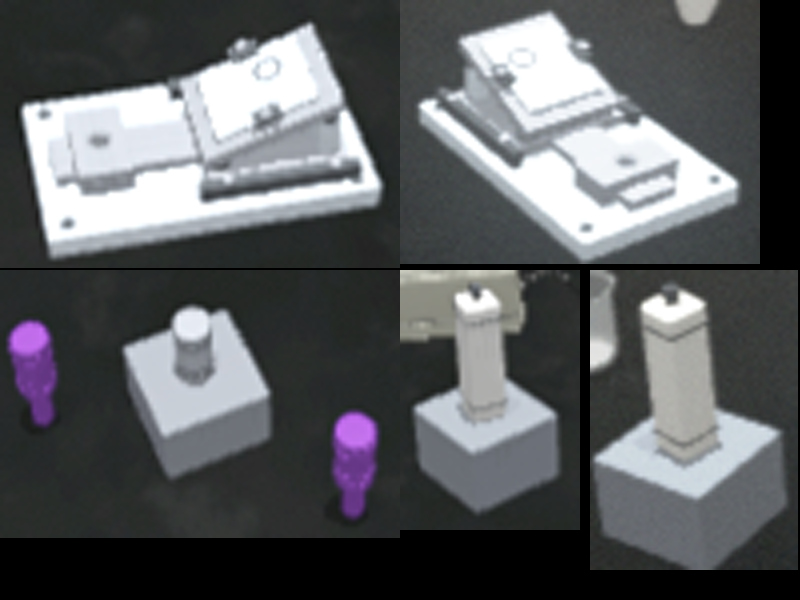

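Run:
```python
from h import *
s=cam('side');a=cam('scene')
S=lambda x,y,ox,oy,px=0,py=0:(ox+(x-px)/4,oy+(y-py)/4)
def both(n,ps,pa,z):
    A=onz(s,*ps,z) ;B=onz(a,*pa,z)
    o1,d1=ray(s,*ps);o2,d2=ray(a,*pa)
    t=np.linalg.lstsq(np.c_[d1,-d2],o2-o1,rcond=None)[0]
    print(n,A.round(4),B.round(4),'tri',((o1+d1*t[0]+o2+d2*t[1])/2).round(4))
both('hole',S(98,140,230,190),S(626,160,235,180,400),.032)
both('ring',S(267,67,230,190),S(522,58,235,180,400),.060)
both('button',S(476,290,230,125,400,270),S(670,290,168,195,590,270),.154)
both('pin',S(192,317,210,285,0,270),(372,186),.073)
for n,c,P,o,z in [('blk',s,[(125,348),(228,312),(270,392),(170,435)],(210,285,0,270),.036),('stS',s,[(415,410),(508,378),(557,412),(477,452)],(230,125,400,270),.052),('stA',a,[(596,462),(783,433),(700,498)],(168,195,590,270),.052),
 ('fixS',s,[(25,105),(50,242),(380,185)],(230,190,0,0),.014),('fixA',a,[(420,103),(583,248),(737,187)],(235,180,400,0),.014)]:
    q=np.array([onz(c,*S(*p,*o),z)[:2] for p in P]); print(n,q.round(4).tolist(),'mean',q.mean(0).round(4),[round(float(np.degrees(np.arctan2(*(q[(i+1)%len(q)]-q[i])[::-1]))),1) for i in range(len(q))])
```

```text
hole [ 0.4995 -0.036   0.032 ] [ 0.4996 -0.0352  0.032 ] tri [ 0.4997 -0.0355  0.0317]
ring [ 0.6062 -0.0158  0.06  ] [ 0.6051 -0.0172  0.06  ] tri [ 0.6056 -0.0169  0.0603]
button [0.5112 0.2127 0.154 ] [0.5079 0.2209 0.154 ] tri [0.5118 0.2194 0.151 ]
pin [ 0.489  -0.2816  0.073 ] [ 0.4883 -0.2851  0.073 ] tri [ 0.4881 -0.2834  0.0742]
blk [[0.4554, -0.2672], [0.5077, -0.2526], [0.5227, -0.3021], [0.4736, -0.3191]] mean [ 0.4898 -0.2853] [15.6, -73.1, -161.0, 109.4]
stS [[0.4614, 0.2293], [0.5318, 0.2625], [0.5629, 0.2111], [0.5022, 0.169]] mean [0.5146 0.218 ] [25.2, -58.8, -145.3, 124.1]
stA [[0.52, 0.2695], [0.4969, 0.1683], [0.4606, 0.2307]] mean [0.4925 0.2228] [-102.8, 120.2, 33.2]
fixS [[0.4564, 0.0237], [0.4655, -0.0998], [0.6649, -0.0806]] mean [ 0.5289 -0.0522] [-85.8, 5.5, 153.4]
fixA [[0.6561, 0.0358], [0.4512, 0.024], [0.4622, -0.096]] mean [ 0.5231 -0.0121] [-176.7, -84.8, 34.2]
```

Emit:
carry_out(targets=[0,0,0,40,0,0,10,-10,45,0,0,30,-35,0,8,0,40,-45,0,8,0,40,-45,0,8,0,40,-45,0,0,0,40,-45,0,0,0,35,-45,0,0,0,5,-50,0,0,0,5,-50,0,0,0,5,-50,0,0,0,5,-50,0,0,0,5,-50,0,0,0,5,-50,0,0,0,0,-50,0,0,0,0,-50,0,0,0,0,-50,-20,0,0,0,-50,-30,0,0,0,-45,-30,0,0,0,-30,-30,0])

```text
t: 2.25
eef_pos: [0.457, -0.1594, 0.214]
tool_rot: [0.001, -0.039, 0.999, -0.0]
contact_force: [1.4, 0.8, 0.2]
gripper_width: 1.004
grasp_force: 0.0
```

Run:
```python
from h import *
c=cam('wrist'); save(c,'w1.png'); o=bot.get_obs(); print(o['t'],o['eef_pos'],o['tool_rot'],c['T'].round(3).tolist())
print(proj(c,[.4885,-.2835,.073]))
```

```text
2.3 [ 0.45368132 -0.16297566  0.20970689] [-0.00240872 -0.03737895  0.99929751 -0.00122676] [[-0.08, -0.946, -0.316, 0.376], [0.997, -0.076, -0.025, -0.164], [-0.0, -0.316, 0.949, 0.356], [0.0, 0.0, 0.0, 1.0]]
[124.51046183 217.96910037]
```

View pics/w1.png

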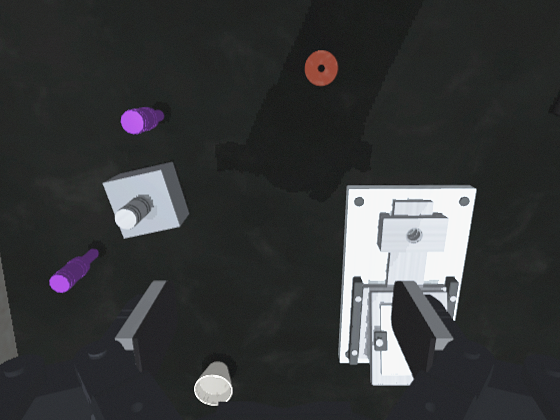

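Wrist view: the pin head top is at (125,217), exactly where predicted. The hole mouth is at (414,235), the stopper at (321,68) and the crucible at (213,388).

Emit:
carry_out(targets=[0,15,-40,0,0,0,12,-40,0,0,0,8,-40,0,0,0,0,0,0,0,0,0,0,0,0])

```text
t: 2.8
eef_pos: [0.4917, -0.2772, 0.214]
tool_rot: [-0.0, -0.039, 0.999, -0.0]
contact_force: [0.6, 0.8, -0.4]
gripper_width: 1.002
grasp_force: 0.0
```

Run:
```python
from h import *
c=cam('wrist'); save(c,'w2.png'); o=bot.get_obs(); print(o['t'],o['eef_pos'],o['tool_rot'],o['contact_force'])
p=proj(c,[.4885,-.2835,.073]); print(p)
u,v=p.astype(int); g=cv2.cvtColor(c['frame'],cv2.COLOR_RGB2GRAY)
im=c['frame'][v-60:v+60,u-60:u+60,::-1]; cv2.imwrite('pics/w2c.png',cv2.resize(im,None,fx=4,fy=4))
gg=g[v-40:v+40,u-40:u+40]; m=(gg>225).astype(np.uint8); n,l,st,ce=cv2.connectedComponentsWithStats(m); 
for i in range(1,n):
  if st[i,4]>30:print(st[i],ce[i]+[u-40,v-40],onz(c,*(ce[i]+[u-40,v-40]),.073))
```

```text
2.85 [ 0.49190045 -0.27585512  0.21394032] [-3.72965181e-04 -4.04767093e-02  9.99180333e-01  3.99806409e-04] [-0.10482259  0.96263188 -0.52642784]
[273.95655886 188.02039265]
```

View pics/w2c.png

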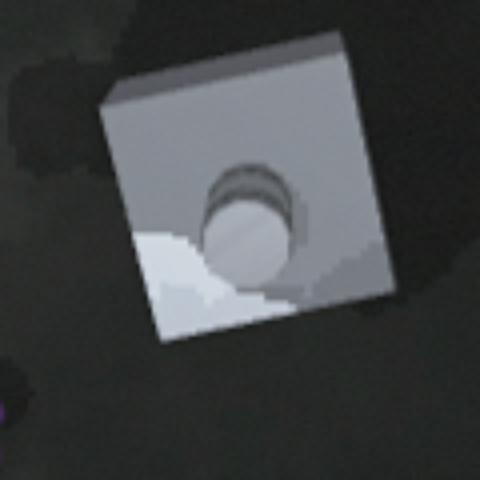

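Emit:
carry_out(targets=[0,-2.5,-6.5,-40,0,0,0,0,-40,0,0,0,0,-40,0,0,0,0,-30,0,0,0,0,-18,0,0,0,0,0,0,255,0,0,0,0,255,0,0,0,0,255,0,0,0,0,255,0,0,0,0,255,0,0,0,0,255,0,0,0,0], newtons=60)

```text
t: 4.05
eef_pos: [0.4901, -0.2832, 0.0472]
tool_rot: [0.001, -0.04, 0.999, -0.0]
contact_force: [-0.5, 0.8, 5.4]
gripper_width: 0.193
grasp_force: 58.4
```

Emit:
carry_out(targets=[255,0,0,30,0,255,0,0,40,0,255,0,20,20,0,255,2,40,0,0,255,2,45,0,0,255,2,45,0,0,255,2,45,0,0,255,2,35,0,0,255,0,17,0,0,255,0,0,0,0,255,0,0,0,0])

```text
t: 5.15
eef_pos: [0.4995, -0.0364, 0.1364]
tool_rot: [0.0, -0.041, 0.999, -0.0]
contact_force: [-0.6, -0.3, -0.6]
gripper_width: 0.185
grasp_force: 60.3
```

Run:
```python
from h import *
o=bot.get_obs(); print(o['t'],o['eef_pos'],o['tool_rot'],o['contact_force'],o['gripper_width'])
s=cam('wrist');a=cam('scene');b=cam('side')
z=lambda c,p,w,h,k:(print(p.round(1)),cv2.resize(c['frame'][int(p[1])-h//2:int(p[1])+h//2,int(p[0])-w//2:int(p[0])+w//2,::-1],None,fx=k,fy=k,interpolation=cv2.INTER_CUBIC))[1]
H=np.array([.4997,-.0355,.032])
save(s,'w3.png');save(a,'a3.png');save(b,'s3.png')
m=np.zeros((600,800,3),np.uint8)
m[:420,:560]=s['frame'][:,:,::-1]
p=z(a,proj(a,H+[0,0,.05]),60,100,4); m[0:400,560:800]=p
p=z(b,proj(b,H+[0,0,.03]),120,44,4); m[420:596,:480]=p
cv2.imwrite('pics/m3.png',m); print(proj(s,H))
```

```text
5.15 [ 0.49950801 -0.03643011  0.13636824] [ 3.03048414e-06 -4.07011360e-02  9.99171351e-01 -1.68043556e-04] [-0.56976863 -0.2580709  -0.62828121] 0.18499764402451824
[292.2 202.8]
[253.8 215.5]
[282.78509383 207.28230235]
```

View pics/m3.png

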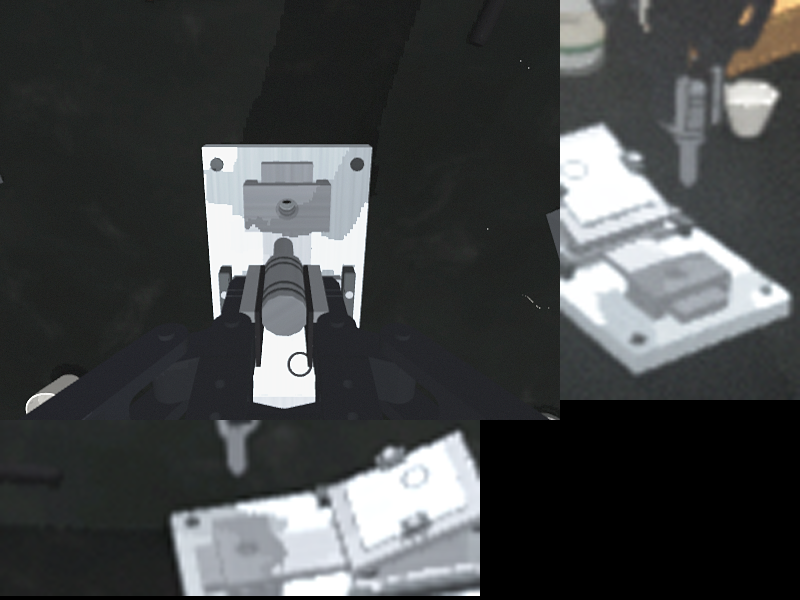

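Wrist panel: the hole mouth is at (287,207) and the pin's lower end at (283,239). The side and scene insets show the pin hanging straight above the fixture. I descend close and compare.

Emit:
carry_out(targets=[255,0,1.5,-20,0,255,0,0,-20,0,255,0,0,-11,0,255,0,0,0,0,255,0,0,0,0])

```text
t: 5.8
eef_pos: [0.4998, -0.0352, 0.0856]
tool_rot: [0.0, -0.04, 0.999, -0.0]
contact_force: [-0.4, -0.7, -0.6]
gripper_width: 0.187
grasp_force: 60.3
```

```bash
cat > crop.py <<'E'
from h import *
import sys
def mont(P,name,w=64,h=48,k=6):
    m=[]
    for n in ['wrist','scene','side']:
        c=cam(n); p=proj(c,P).round().astype(int); f=cv2.copyMakeBorder(c['frame'],60,60,60,60,cv2.BORDER_CONSTANT)
        x0,y0=p[0]-w//2,p[1]-h//2; print(n,'origin',x0,y0,'k',k)
        m.append(cv2.resize(f[y0+60:y0+60+h,x0+60:x0+60+w,::-1],None,fx=k,fy=k,interpolation=cv2.INTER_CUBIC))
    a=np.zeros((2*h*k,2*w*k,3),np.uint8); a[:h*k,:w*k]=m[0];a[:h*k,w*k:]=m[1];a[h*k:,:w*k]=m[2]
    cv2.imwrite('pics/'+name,a)
E
python3 - <<'E'
from crop import *
o=bot.get_obs(); print(o['t'],o['eef_pos'],o['contact_force'])
mont(np.array([.4997,-.0345,.04]),'m4.png')
e=o['eef_pos']; c=cam('wrist');a=cam('scene');s=cam('side')
for d in (-.041,.026):
  for n in (c,a,s): print(d,proj(n,e+[0,0,d]).round(1))
for n in (c,a,s): print(proj(n,[.4997,-.0345,.032]).round(1))
E
```

```text
5.8 [ 0.49981357 -0.0351864   0.08558241] [-0.36263814 -0.73280384 -0.59034002]
wrist origin 250 216 k 6
scene origin 259 193 k 6
side origin 222 198 k 6
-0.041 [280.  242.4]
-0.041 [291.6 215.7]
-0.041 [254.3 220.9]
0.026 [278.4 316.4]
0.026 [292.4 192.2]
0.026 [252.6 199.2]
[281.4 233.4]
[291.2 220.1]
[254.5 224.6]
```

View pics/m4.png

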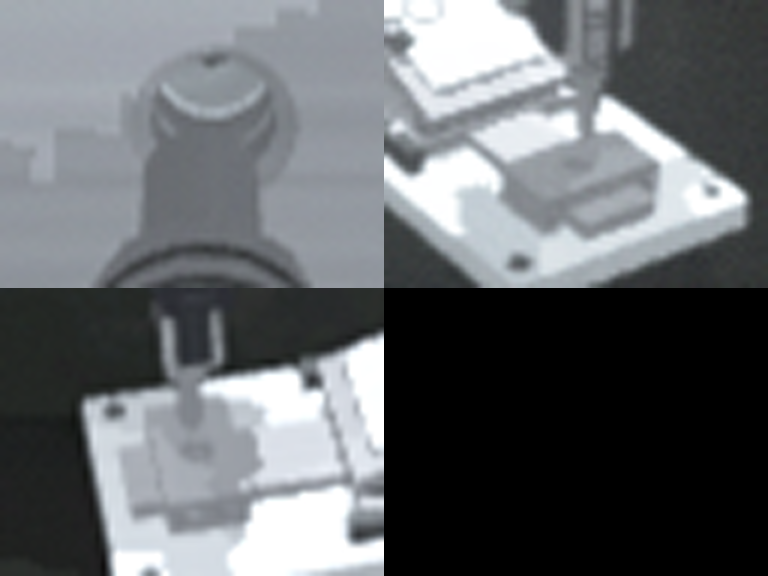

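Crops: the hole lies about 3 px right of the pin in the wrist view, so the pin needs roughly +2 mm in y. I read the unobstructed earlier wrist frame numerically.

Run:
```python
import cv2
g=cv2.imread('pics/w3.png',0)
print('cols 272..302'); 
for r in range(195,220): print(r,' '.join('%3d'%x for x in g[r,272:302]))
print('pin rows')
for r in (236,238,240,244,250): print(r,' '.join('%3d'%x for x in g[r,268:300]))
```

```text
cols 272..302
195 150 151 152 150 152 151 151 153 151 151 152 151 153 151 152 153 152 153 153 153 153 153 151 152 153 152 154 154 153 153
196 150 151 151 151 150 150 150 151 150 151 152 150 151 152 152 151 151 151 152 153 152 152 153 153 153 153 152 152 152 153
197 151 150 149 149 151 151 150 151 152 151 151 151 152 151 151 153 152 153 152 152 152 152 151 151 151 151 151 152 151 152
198 150 150 149 150 149 150 149 151 151 150 150 147 143 141 140 141 138 143 141 148 152 152 153 150 151 152 151 151 151 151
199 150 151 150 149 150 149 150 150 149 146 137 131 134 130 120 116 127 130 129 133 141 149 152 151 151 150 151 150 151 151
200 150 149 150 150 150 150 153 146 138 136 128 105  97  97  80  76  91  98 114 126 129 130 143 152 152 151 151 151 151 152
201 150 150 151 149 149 152 148 136 130 132 102  64  28  22  25  22  22  34  66 112 127 119 130 143 152 152 150 153 151 153
202 150 150 152 151 151 151 138 132 132 134  89  43  21  22  23  25  17  56  56 114 127 127 126 131 144 152 152 153 151 153
203 152 153 154 153 154 138 130 133 134 135 125 109 105  86  85  83 105 113 114 132 128 129 13
[... 1982 characters left out ...]
136 136 137 137 138 138 137 135
pin rows
236 215 215 212 214 215 217 219 219 215 213 214 216 219 222 190 167 187 193 193 195 193 140 127 125 127 129 129 127 130 127 213 220
238 215 214 212 214 216 218 219 219 220 196 173 134 111  92  92  92  93  92 106 150 181 206 218 216 215 218 219 218 219 220 217 214
240 214 215 211 213 216 218 223 201 140  98  94  94  95  98  96  98  99  99 100  98  96  90 142 194 213 215 214 214 216 217 216 213
244 214 214 212 213 217 213 117  90  95  97  97  97  95  97  98  98  99  99  99  98  98  98  97  97 135 212 215 213 215 217 215 213
250 213 212 212 212 221 170 103  93  95  96  97  95  97  97  97  98  98 101 101  98  97  99  99  99  94 180 215 214 215 215 215 213
```

Run:
```python
from h import *
from scipy.spatial.transform import Rotation as R
c=cam('wrist'); e=np.array([.49951,-.03643,.13637]); T=np.eye(4);T[:3,:3]=R.from_quat([-.0407,.99917,-.000168,0]).as_matrix();T[:3,3]=e
c['T']=T@np.array(c['tool_from_camera'])
print('pin y',[onz(c,283,244,z).round(4) for z in (.0954,.1004)],'tip front edge',onz(c,283,237.7,.0954))
print('hole',onz(c,286.7,208.3,.032).round(4),'tip pred',proj(c,e-[0,0,.041]))
b=cam('wrist')
```

```text
pin y [array([ 0.4995, -0.0353,  0.0954]), array([ 0.4973, -0.0354,  0.1004])] tip front edge [ 0.49590689 -0.03556792  0.0954    ]
hole [ 0.5002 -0.0327  0.032 ] tip pred [280.82844179 243.81133834]
```

Emit:
carry_out(targets=[255,1.5,1.5,0,0,255,0,0,-8,0,255,0,0,-6,0,255,0,0,-5,0,255,0,0,-5,0,255,0,0,0,0])

```text
t: 6.8
eef_pos: [0.5008, -0.0332, 0.0605]
tool_rot: [-0.001, -0.04, 0.999, -0.0]
contact_force: [0.4, -0.4, -0.6]
gripper_width: 0.187
grasp_force: 60.4
```

Emit:
carry_out(targets=[255,0,0,-5,0,255,0,0,-5,0,255,0,0,-4,0,255,0,0,-3,0,255,0,0,-1,0,255,0,0,0,0])

```text
t: 7.4
eef_pos: [0.5011, -0.0331, 0.0432]
tool_rot: [-0.0, -0.04, 0.999, -0.0]
contact_force: [-0.7, 0.0, -1.1]
gripper_width: 0.193
grasp_force: 60.5
```

Emit:
carry_out(targets=[255,0,0,-1,0,255,0,0,-1,0,255,0,0,0,0])

```text
t: 7.7
eef_pos: [0.5014, -0.0332, 0.043]
tool_rot: [0.0, -0.04, 0.999, 0.001]
contact_force: [-5.7, -0.4, 23.2]
gripper_width: 0.191
grasp_force: 63.1
```

Emit:
carry_out(targets=[0,0,0,1.5,0,0,0,0,0,0,0,0,0,0,0,0,0,0,0,0,0,0,0,15,0,0,0,0,35,0,0,0,0,45,0,0,0,20,45,8,0,2,40,40,8,0,2,45,30,8,0,2,45,0,0,0,2,45,0,0,0,2,35,0,0,0,0,20,0,0,0,0,2,0,0,0,0,0,0,0])

```text
t: 9.3
eef_pos: [0.5105, 0.2106, 0.2454]
tool_rot: [-0.0, -0.248, 0.969, -0.0]
contact_force: [-0.4, -1.2, 0.2]
gripper_width: 0.995
grasp_force: 0.0
```

Run:
```python
from crop import *
o=bot.get_obs(); print(o['t'],o['eef_pos'],o['tool_rot'])
mont(np.array([.5,-.033,.04]),'m5.png')
c=cam('wrist'); save(c,'w5.png'); b=cv2.imread('pics/m5.png')
w=cv2.resize(c['frame'][:,:,::-1],None,fx=.72,fy=.72); b[288:288+302-14,384:768]=w[14:302,:384]
cv2.imwrite('pics/m5.png',b); print(proj(c,[.5115,.219,.154]),proj(c,[.5115,.219,.052]))
```

```text
9.3 [0.51048662 0.2105909  0.2453782 ] [-4.77077871e-04 -2.47650474e-01  9.68849259e-01 -3.58518194e-04]
wrist origin 2 2 k 6
scene origin 259 193 k 6
side origin 222 198 k 6
[294.69091032 219.61022875] [291.54178169 181.83694408]
```

View pics/m5.png

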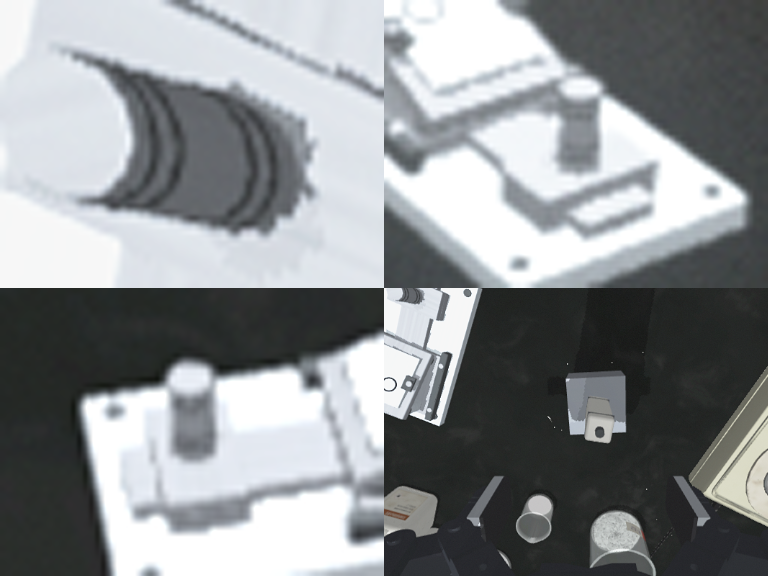

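Scene and side crops: the pin head sits flush on the bridge. In the wrist inset the probe's button is at about (298,219) full-frame, its stand is roughly square to the gripper, and the small beaker is at (210,335). I get the probe yaw numerically.

Run:
```python
from h import *
im=cv2.imread('pics/w5.png').astype(int); c=cam('wrist')
r=im[150:260,250:350]; w=((r[:,:,2]-r[:,:,0])>3)&(r.sum(2)>240)
n,l,st,ce=cv2.connectedComponentsWithStats(w.astype(np.uint8)); i=1+np.argmax(st[1:,4]); m=(l==i).astype(np.uint8); print(st[i])
k=np.argwhere(m); 
for y in range(st[i][1],st[i][1]+st[i][3],4):
    x=np.where(m[y])[0]; print(y+150,x.min()+250,x.max()+250)
s=cam('side');a=cam('scene')
print('beaker base',onz(s,319,170,.0),onz(a,165,217,0.))
# wrist beaker base
print('wrist beaker rim',onz(c,(533-384)/.72,(525-288+14)/.72,.058), 'big',onz(c,(618-384)/.72,(555-274)/.72,.09), 'base big',onz(c,(616-384)/.72,(530-274)/.72,.0))
```

```text
[ 29  44  40  41 832]
194 286 286
198 284 313
202 284 318
206 283 318
210 282 317
214 281 317
218 280 316
222 280 315
226 279 314
230 281 313
234 309 311
beaker base [0.71252739 0.21626454 0.        ] [0.71951167 0.22878041 0.        ]
wrist beaker rim [0.71162811 0.22749903 0.058     ] big [0.67455528 0.34644804 0.09      ] base big [0.69989456 0.36834106 0.        ]
```

Emit:
carry_out(targets=[0,0.4,9.4,0,-6.25,0,0,0,0,-6.25,0,0,0,-30,0,0,0,0,-40,0,0,0,0,-40,0,0,0,0,-30,0,0,0,0,-15.4,0,0,0,0,0,0,255,0,0,0,0,255,0,0,0,0,255,0,0,0,0,255,0,0,0,0,255,0,0,0,0,255,0,0,0,0], newtons=30)

```text
t: 11.05
eef_pos: [0.5117, 0.2207, 0.0913]
tool_rot: [0.001, -0.14, 0.99, 0.0]
contact_force: [-1.3, -0.3, 6.8]
gripper_width: 0.303
grasp_force: 32.7
```

Emit:
carry_out(targets=[255,0,0,8,0,255,0,0,8,0,255,0,0,0,0,255,-4,-1.2,0,0,255,-5,-1.4,-0.4,0,255,-5,-1.4,-0.8,0,255,-5,-1.5,-1,0,255,-4,-1.2,-1.1,0,255,-3.5,-1,-1.2,0,255,0,0,0,0], newtons=20)

```text
t: 12.05
eef_pos: [0.4837, 0.2125, 0.1017]
tool_rot: [-0.001, -0.141, 0.99, -0.0]
contact_force: [2.1, 0.9, 1.1]
gripper_width: 0.302
grasp_force: 21.9
```

```bash
cat > tilt.py <<'E'
from h import *
import sys
# axis from two views: fit centre line of bright body around expected place, intersect the two planes
def line(c,P,dbg=None):
    p=proj(c,P).round().astype(int); h=26
    im=c['frame'].astype(int); x0,y0=p[0]-h,p[1]-h; r=im[y0:y0+2*h,x0:x0+2*h]
    m=((r.min(2)>95)&(r[:,:,0]-r[:,:,2]>2)).astype(np.uint8)
    m=cv2.morphologyEx(m,cv2.MORPH_OPEN,np.ones((3,3),np.uint8))
    n,l,st,ce=cv2.connectedComponentsWithStats(m)
    i=1+np.argmax(st[1:,4]); y,x=np.where(l==i)
    return np.c_[x+x0,y+y0].astype(np.float32),st[i]
E
python3 - <<'E'
from h import *
o=bot.get_obs(); print(o['t'],o['eef_pos'],o['contact_force'])
s=cam('side');a=cam('scene'); save(s,'s6.png');save(a,'a6.png'); P=o['eef_pos']+[0,0,.0]
m=[]
for c in (s,a):
    p=proj(c,P).round().astype(int); x0,y0=p[0]-32,p[1]-40; print(x0,y0)
    m.append(cv2.resize(c['frame'][y0:y0+85,x0:x0+64,::-1],None,fx=6,fy=6,interpolation=cv2.INTER_CUBIC))
cv2.imwrite('pics/m6.png',np.hstack(m))
E
```

```text
12.05 [0.48370033 0.2124735  0.10165099] [2.08749522 0.87645263 1.14648855]
208 108
166 185
```

View pics/m6.png

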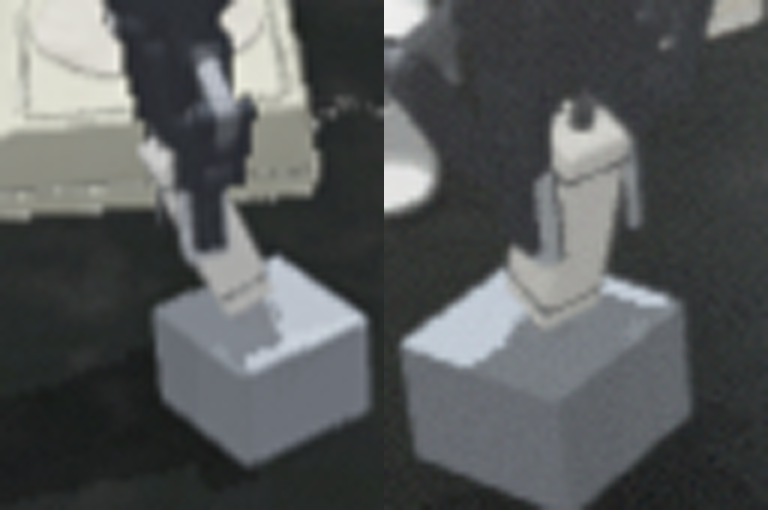

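Crops: the probe has pivoted in the grip as intended. It leans about 20° toward the robot, with its nose still in the stand's hole (side about (215,300), scene about (550,320)). Now lift out, grip firmer and carry it above the ring.

Emit:
carry_out(targets=[255,0,0,10,0,255,0,0,20,0,255,0,0,35,0,255,0,0,33,0,255,6,-20,0,-5.7,255,12,-35,0,-5.7,255,13,-40,0,0,255,13,-40,0,0,255,14,-40,0,0,255,14,-35,0,0,255,12,-20,0,0,255,0,-2,0,0,255,0,0,0,0], newtons=60)

```text
t: 13.45
eef_pos: [0.5673, -0.02, 0.1994]
tool_rot: [-0.002, -0.041, 0.999, 0.0]
contact_force: [-0.5, -0.2, -1.2]
gripper_width: 0.3
grasp_force: 63.3
```

Run:
```python
from h import *
o=bot.get_obs(); e=o['eef_pos'];print(o['t'],e,o['tool_rot'],o['contact_force'],o['gripper_width'])
y=np.radians(4.7)
fx=np.array([np.cos(y),np.sin(y),0]);G=e+[0,0,.0197]
for n in ('side','scene'):
    c=cam(n); save(c,n+'7.png')
    for th in (18,20,22,24):
        t=np.radians(th); ax=-np.sin(t)*fx+[0,0,np.cos(t)]
        a=proj(c,G-ax*.096);b=proj(c,G-ax*.05);print(n,th,a.round(1),b.round(1),'du/dv',((a-b)[0]/(a-b)[1]).round(3))
    p=proj(c,G-ax*.07).astype(int); g=cv2.cvtColor(c['frame'],cv2.COLOR_RGB2GRAY)
    print('cols from',p[0]-16)
    for v in range(p[1]-16,p[1]+18,1): print(v,' '.join('%3d'%k for k in g[v,p[0]-16:p[0]+16]))
```

```text
13.45 [ 0.56729937 -0.02001961  0.19944256] [-1.51815474e-03 -4.05262082e-02  9.99177322e-01  1.02962199e-05] [-0.54882013 -0.19271991 -1.17897486] 0.3001269010912886
side 18 [293.3 185.2] [287.3 170.4] du/dv 0.407
side 20 [294.6 184.6] [288.  170.1] du/dv 0.457
side 22 [295.9 184. ] [288.7 169.8] du/dv 0.508
side 24 [297.2 183.4] [289.4 169.4] du/dv 0.562
cols from 276
159  76 144 147  78  48  48  52  49  46  64 143 166 173 172 121  60  44  48  52  53  54  57  56  57  57  55  54  53  51  49  46  45
160  77 145 147  77  47  48  51  49  46  64 143 165 173 174 161  87  45  43  46  47  48  49  51  49  50  50  50  50  48  48  47  46
161  76 143 147  79  48  49  53  49  46  65 143 165 172 173 172 122  60  42  44  45  45  45  47  47  47  47  47  46  44  47  45  45
162  77 143 147  77  47  49  51  49  44  61 142 165 172 173 174 161  86  44  44  44  46  45  45  45  47  47  45  44  45  45  44  44
163  76 143 147  78  52  50  52  55  53  72 143 165 171 172 174 173 117  56  40  44  44  45  45  45  45  44  45  44  45  44  45  44
164  68 143 148 103  91  92  95 109 112 128 155 169 172 172 173 172
[... 7762 characters left out ...]
  62  65  65  70  65  63  59  65  63  58
176  63  65  65  63  63  65  64  67  62  64  64  61  65  64  64  68  62  66  64  66  64  60  63  64  65  63  65  61  63  64  61  67
177  64  64  63  62  69  63  65  62  67  66  62  66  65  61  63  65  64  64  60  62  63  61  68  63  64  61  67  66  60  64  63  65
178  61  65  60  67  64  60  68  65  65  64  66  61  60  65  62  59  60  62  63  67  67  67  67  67  60  65  66  64  60  62  64  61
179  64  62  64  64  59  63  62  65  65  63  66  61  66  63  66  63  62  66  67  67  69  66  66  65  67  65  65  63  63  66  64  63
180  62  65  61  62  60  64  65  62  65  61  63  59  64  60  62  61  63  65  63  66  66  66  65  68  65  68  62  67  65  63  66  59
```

The side-view edges have slope 0.47, so the tilt is about 20.3°, and the tip sits where the model predicts. Next, hover near the ring and compare.

Emit:
carry_out(targets=[255,2.2,0,-15,0,255,0,0,-20,0,255,0,0,-15,0,255,0,0,-8.7,0,255,0,0,0,0,255,0,0,0,0])

```text
t: 14.15
eef_pos: [0.571, -0.0194, 0.1413]
tool_rot: [0.0, -0.041, 0.999, -0.0]
contact_force: [0.3, 0.0, -0.8]
gripper_width: 0.299
grasp_force: 63.3
```

Run:
```python
from h import *
o=bot.get_obs(); e=o['eef_pos'];print(o['t'],e,o['contact_force'])
y=np.radians(4.7); fx=np.array([np.cos(y),np.sin(y),0]); t=np.radians(20.3); ax=-np.sin(t)*fx+[0,0,np.cos(t)]
tip=e+[0,0,.0192]-ax*.096; R=np.array([.6056,-.0169,.0603]); d=tip-R; print('along n',d@ax,'lateral',d-ax*(d@ax))
m=[]
for n in ('side','scene','wrist'):
    c=cam(n); save(c,n+'8.png'); p=proj(c,R); print(n,'ring pred',p.round(1),'tip pred',proj(c,tip).round(1))
    p=p.astype(int); w=25 if n!='wrist' else 40; x0,y0=p[0]-w,p[1]-w-5; print(x0,y0,400/(2*w))
    q=cv2.copyMakeBorder(c['frame'],0,80,0,0,cv2.BORDER_CONSTANT)[max(y0,0):max(y0,0)+2*w,x0:x0+2*w,::-1]
    m.append(cv2.resize(q,(266,266) if n=='wrist' else (400,400),interpolation=cv2.INTER_CUBIC))
a=np.zeros((600,800,3),np.uint8); a[:400,:400]=m[0];a[:400,400:]=m[1]
f=cv2.resize(c['frame'][260:420,180:400,::-1],None,fx=1.25,fy=1.25); a[400:600,:275]=f
cv2.imwrite('pics/m8.png',a)
g=cv2.imread('pics/side8.png',0).astype(float)
# subpixel right edge of body in the side view
c=cam('side'); G=e+[0,0,.0192]; p=proj(c,G-ax*.045); pts=[]
for v in range(int(p[1])-8,int(p[1])+2):
    r=g[v]; u=int(p[0])+1
    while r[u]>110: u+=1
    pts.append((v,u-1+(r[u-1]-110)/(r[u-1]-r[u])))
pts=np.array(pts); k=np.polyfit(pts[:,0],pts[:,1],1); print('slope',k[0],'res',np.std(pts[:,1]-np.polyval(k,pts[:,0])))
for th in (18,20,22):
    t=np.radians(th); x=-np.sin(t)*fx+[0,0,np.cos(t)]; xx=np.cos(t)*fx+[0,0,np.sin(t)]; yy=np.array([-np.sin(y),np.cos(y),0]); o_=G+.013*xx-.013*yy
    A,B=proj(c,o_-x*.03),proj(c,o_-x*.055); print(th,((A-B)[0]/(A-B)[1]).round(3),A.round(1),B.round(1))
print(pts[[0,-1]])
```

```text
14.15 [ 0.57099897 -0.01937541  0.14133098] [ 0.33831974  0.03120236 -0.75743628]
along n 0.010039866807703923 lateral [0.00206427 0.00053902 0.00077737]
side ring pred [296.6 207. ] tip pred [296.1 203.7]
271 176 8.0
scene ring pred [265.3 194.3] tip pred [265.5 191.2]
240 164 8.0
wrist ring pred [280.8 266.5] tip pred [281.3 271.9]
240 221 5.0
slope 0.4484410758504405 res 0.12143224266463427
18 0.409 [292.8 185.8] [296.  193.5]
20 0.461 [293.2 185.5] [296.7 193.1]
22 0.515 [293.5 185.1] [297.3 192.6]
[[180.        291.68     ]
 [189.        295.7721519]]
```

View pics/m8.png

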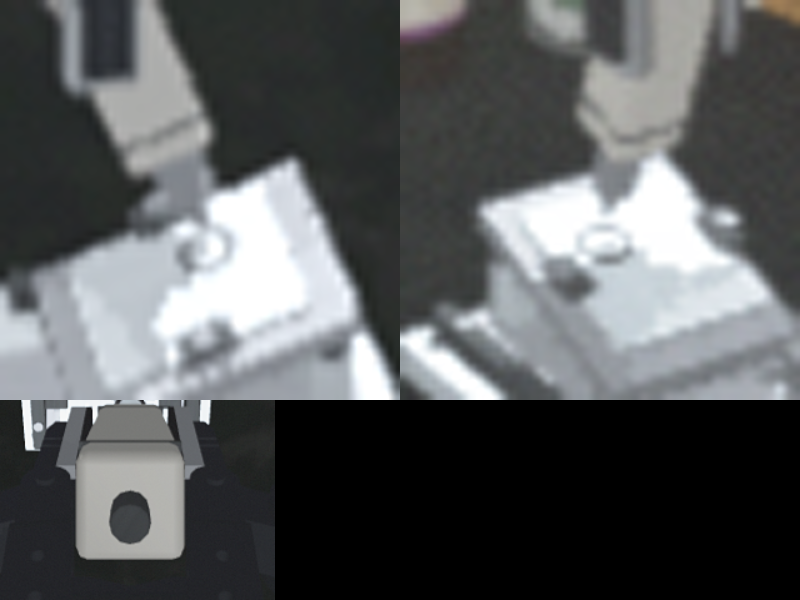

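Crops: the ring centre is at (297,207) side and (265.5,194.5) scene, with the tip about 10 mm above it. Tilt fits 19.5°. Approach along the normal, with a 2 mm lateral correction.

Emit:
carry_out(targets=[255,-1,-0.2,-3,0,255,0.8,0,-3,0,255,0.8,0,-2,0,255,0,0,0,0,255,0,0,0,0])

```text
t: 14.85
eef_pos: [0.5714, -0.0196, 0.1331]
tool_rot: [-0.0, -0.041, 0.999, -0.0]
contact_force: [-0.8, 0.5, -2.1]
gripper_width: 0.3
grasp_force: 63.3
```

Emit:
carry_out(targets=[255,0.35,0,-1,0,255,0,0,0,0,255,0,0,0,0])

```text
t: 15.15
eef_pos: [0.5718, -0.0196, 0.1322]
tool_rot: [0.0, -0.041, 0.999, 0.0]
contact_force: [-0.4, 0.5, -1.3]
gripper_width: 0.295
grasp_force: 63.3
```

Emit:
carry_out(targets=[255,0.35,0,-1,0,255,0,0,0,0,255,0,0,0,0])

```text
t: 15.45
eef_pos: [0.5721, -0.0196, 0.1312]
tool_rot: [-0.0, -0.041, 0.999, 0.0]
contact_force: [-0.1, -0.9, -2.5]
gripper_width: 0.298
grasp_force: 63.3
```

Emit:
carry_out(targets=[255,0.35,0,-1,0,255,0,0,0,0,255,0,0,0,0])

```text
t: 15.75
eef_pos: [0.5725, -0.0196, 0.1303]
tool_rot: [0.0, -0.041, 0.999, 0.0]
contact_force: [-0.7, 0.8, -0.9]
gripper_width: 0.301
grasp_force: 63.3
```

```bash
cat > fm.py <<'E'
from h import *
F=[]
for i in range(16): imaging.read_camera('side'); F.append(bot.get_obs()['contact_force'])
F=np.array(F); n=np.array([-.341,-.028,.940]); print(bot.get_obs()['t'],bot.get_obs()['eef_pos'],F.mean(0).round(2),'fn',(F@n).mean().round(2),'se',((F@n).std()/4).round(2))
E
python3 fm.py
```

```text
16.55 [ 0.57252514 -0.01957094  0.13023838] [-0.35 -0.06 -0.52] fn -0.37 se 0.17
```

Emit:
carry_out(targets=[255,0.7,0,-2,0,255,0,0,0,0,255,0,0,0,0])

```text
t: 16.85
eef_pos: [0.5732, -0.0195, 0.1282]
tool_rot: [-0.0, -0.041, 0.999, 0.0]
contact_force: [-0.0, -0.2, 0.3]
gripper_width: 0.295
grasp_force: 63.5
```

```bash
python3 fm.py
```

```text
17.65 [ 0.57319438 -0.0195568   0.12822228] [-0.39  0.15  0.1 ] fn 0.22 se 0.09
```

Emit:
carry_out(targets=[255,0.7,0,-2,0,255,0,0,0,0,255,0,0,0,0])

```text
t: 17.95
eef_pos: [0.5739, -0.0196, 0.1262]
tool_rot: [-0.0, -0.041, 0.999, 0.0]
contact_force: [-0.8, 0.3, 0.2]
gripper_width: 0.296
grasp_force: 63.5
```

```bash
python3 fm.py
python3 - <<'E'
from h import *
c=cam('side'); save(c,'side9.png'); a=cam('scene'); save(a,'scene9.png')
m=[]
for c,x0,y0 in ((c,271,176),(a,240,164)): m.append(cv2.resize(c['frame'][y0:y0+50,x0:x0+50,::-1],None,fx=8,fy=8,interpolation=cv2.INTER_CUBIC))
cv2.imwrite('pics/m9.png',np.hstack(m))
E
```

```text
18.75 [ 0.57389907 -0.0195608   0.12623925] [-0.45  0.48  0.57] fn 0.67 se 0.14
```

Emit:
carry_out(targets=[255,0.1,0,-0.3,0,255,0,0,0,0,255,0,0,0,0])

```text
t: 19.15
eef_pos: [0.574, -0.0196, 0.1259]
tool_rot: [-0.0, -0.041, 0.999, 0.0]
contact_force: [-1.6, 0.2, 0.7]
gripper_width: 0.297
grasp_force: 63.6
```

Run:
```python
from h import *
e=bot.get_obs()['eef_pos']
y=np.radians(4.7); fx=np.array([np.cos(y),np.sin(y),0]); t=np.radians(19.7); ax=-np.sin(t)*fx+[0,0,np.cos(t)]
d=e+[0,0,.0192]-np.array([.6056,-.0169,.0603]); print('along',d@ax,'lat',(d-ax*(d@ax)).round(4))
for n,x0,y0 in (('side9',284,196),('scene9',254,182)):
    g=cv2.imread(f'pics/{n}.png',0); print(n,x0)
    for v in range(y0,y0+19): print(v,' '.join('%3d'%k for k in g[v,x0:x0+26]))
```

```text
along 0.09055562412303118 lat [-0.0012 -0.0002 -0.0004]
side9 284
196  52 110 166 173 172 172 172 171 168 150 148 149 144 176  97  46  44  41  41  41  62  99 137 184 101  46
197  43  81 149 172 173 172 169 148 132 132 157 163 167 191 117  53  40  43  60  98 149 210 208 216 132  56
198  42  56 121 166 169 150 146 133 150 159 171 176 176 179 106  54  53 108 161 212 208 222 220 217 163  79
199  41  43  76 124 145 146 158 161 171 171 173 172 158 132 116 129 146 221 246 255 226 216 216 217 204 117
200  41  40  48 100 155 166 172 172 173 162 155 149 139 154 229 243 244 253 255 255 225 214 215 218 217 161
201  43  40  41  83 153 171 171 158 151 142 136 132 133 176 253 255 255 255 255 255 237 218 217 219 221 205
202  41  42  45  82 116 139 139 133 133 132 131 131 131 170 237 255 255 255 255 255 252 225 218 219 218 194
203  41  40  44  76  86  95  96 111 126 131 132 131 132 158 210 254 255 254 254 255 254 239 221 218 218 212
204  39  43  50  77  79  84  81 114 127 131 132 132 132 149 178 237 254 255 255 255 255 253 227 218 219 221
205  54  85 110 152 112 128 135 175 160 137 132 131 131 151 18
[... 2380 characters left out ...]
 168 136 215 251 253 254 254 254 254 254 253 219 132
195 221 231 226 198 230 250 237 236 204 179 189 193 190 172 143 194 225 251 253 253 253 254 254 253 251 188
196 168 223 231 202 162 158 150 143 183 170 145 132 134 151 192 203 208 217 220 227 251 253 253 237 221 205
197 149 187 223 189 128 131 145 127 143 184 197 198 200 202 207 206 205 206 201 206 217 228 250 228 211 208
198 151 151 212 217 150 128 133 112 101 143 190 206 208 206 208 209 208 206 203 205 206 207 218 210 209 209
199 152 139 146 158 138 103  99  92  90 100 148 197 206 208 208 211 208 208 206 205 204 209 218 215 210 213
200 169 154 140 142 147 124  96  87  90 114 166 200 205 204 205 207 209 211 206 204 205 208 214 223 225 226
```

```bash
python3 fm.py; python3 -c "
from station import bot; print(bot.hand_in())"
```

```text
19.95 [ 0.57399064 -0.01955386  0.12592914] [-0.55  0.59  0.67] fn 0.8 se 0.12
the job is handed in; nothing more can be done
None
```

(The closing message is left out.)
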